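Load and stopper the photometer's sample cells for a blank reading

ROBOT

A 7-joint arm with a two-finger parallel gripper is mounted at the origin on the work surface. World frame = base frame: x ahead of the robot, y to its left, z up, the work surface at z = 0. Lengths are in m, angles in rad, forces in N, time in s.
With the tool pointing down it reaches from about 0.425 to 0.925 m from the base axis. Payload 6.8 kg.
Tool frame: the origin (TCP) lies on the front face of the gripper's body, between the roots of the fingers; the fingertips stand 73 mm ahead of it and the grasp point (between the pads) lies 54 mm ahead of it (env.nose_length is the distance from the TCP to the fingertips, in m); z points along the fingers, y is the direction in which the jaws open and shut (so a half turn about z gives the same grasp; the last joint's range is limited). The gripper opens to 85 mm and grips with 20 to 120 N. Pads are 22 mm wide; open, the fingers measure 114 mm over their backs; the gripper's body (76 mm by 85 mm) begins 54 mm behind the grasp point. The pads swing forward as they close: fully open they stand 13 mm farther back than shut.
Start: joints at [-1.326, 0.477, 0.022, 1.555, -0.011, 1.109, -0.083], TCP at [0.233, 0.633, 0.304] pointing down, gripper open.
Joint ranges: [-2.96, 2.96], [-0.34, 2.1], [-1.41, 1.46], [0.24, 2.44], [-1.37, 4.51], [0.17, 1.92], [-2.96, 2.96]. Speed limits (rad/s): [2.39, 2.39, 3.14, 3.14, 3.14, 3.14, 3.14].

INTERFACE

Orientations are given as a unit quaternion [w, x, y, z].
In Python, from cell import env, kin, camera, calibration, job gives the robot as it stands. The module is installed in compiled form; this text tells all that it offers. Calls block until the motion is done:
- env.reach(position, orientation): joint-space move of the TCP to a pose.
- env.movel(position, velocity=0.15, rot=None, stop_force=None): straight line of the TCP; rot=None keeps the orientation; velocity is the mean speed in m/s. With stop_force (N) it stops when the force on the tool has changed by that much, and returns True; else False.
- env.goto_joints(angles): joint-space move.
- env.grip(opening, f_grip=None): finger opening in m; f_grip is the grip in N (None keeps the last); returns when the fingers have stopped.
- env.dwell(seconds).
- kin.inverse_kinematics(position, orientation): joint angles nearest the present ones, or None.
- env.get_state(): the state.
- camera(name): name is "scene" or "top" or "wrist"; returns (picture, depth): 480x640x3 uint8, blue, green, red; 480x640 float32, m along the optical axis (not along the pixel's ray), 0 where there is no reading.
- calibration(name): a dict with "fx", "fy", "cx", "cy" (pixels), "rvec" (rotation vector, rad) and "tvec" (3), from world to camera coordinates, as OpenCV has them. Camera axes: x right, y down, z forward; pixel columns grow to the right and rows downward; lengths in m; the calibration is good to about 2 mm. The wrist camera is an equidistant fisheye: a pixel r from the principal point sees the ray r / f radians off the axis. A picture is of the moment at which its call begins: read the wrist's pose just before it. calibration takes no time and is no camera call; for the wrist camera it gives the pose at the moment of the call.
A pose or a line that the arm cannot do raises env.PlanningError and nothing moves.
- job.job_done(): hands the job in, once; it reports no verdict.
The state is a dict: "time": time; "qpos": joint angles; "joint_velocities": joint speeds; "joint_torque": joint torques, N m; "tcp_pos": TCP position; "orientation": TCP orientation; "force": force on the tool from outside, world axes, zero at the start; "torque": the same for the moment, N m; "opening": finger opening in m.
Only numpy, scipy, OpenCV 4.12 (cv2) and the standard library are available. Lean on these libraries where they do the work, as an engineer would, in place of code of your own. Each camera call takes 0.05 s, during which the arm holds its last target.

TASK

Get the photometer ready for a blank reading of the clean, dry sample cells. First throw the detector's isolator lever to off; then stand every cell that is on the bench fully down in a well of the photometer, with its clear faces across the light path, set down gently, and put a stopper fully home in the neck of each; when all are in and stoppered, throw the lever back to on. Leave the other things on the bench where they are.

Things in the scene. Friction and masses are not known exactly. Their poses are not given: they have to be found in the camera images.
- photometer: Fixed bench photometer. A bare metal cell block (top at 40 mm) with three square wells in a row along its y lies between two white housings 304 mm long: detector (x -103 to -37 mm, top at 74 mm) and lamp (x 37 to 127 mm, fins to 87 mm). Lens barrels reach in to x = -30 and 30 mm at each well: the light paths run level along its x. Origin on the bench below the middle well; x from detector to lamp.
- well0 (a point): Centre of the floor of a well (y = -94 mm of the photometer), 16 mm above the bench. The well is 50 mm square, its sides along the photometer's x and y, 24 mm deep, with a 3 mm bevel at the mouth. Any cell may go in any well, one each.
- well1 (a point): Centre of the floor of a well (y = 0, the middle one of the photometer), 16 mm above the bench. The well is 50 mm square, its sides along the photometer's x and y, 24 mm deep, with a 3 mm bevel at the mouth. Any cell may go in any well, one each.
- well2 (a point): Centre of the floor of a well (y = +94 mm of the photometer), 16 mm above the bench. The well is 50 mm square, its sides along the photometer's x and y, 24 mm deep, with a 3 mm bevel at the mouth. Any cell may go in any well, one each.
- cell0: Square glass cell, 46 x 46 x 56 mm high, about 0.17 kg, with a thick foot and a round neck on top (31 mm outside, 34 mm at the lip, 26 mm bore 24 mm deep, rim at 80 mm). The faces across its x axis are clear; those across its y are frosted white, to hold it by. Origin at the centre of its underside, z up. Stands on the bench at any turn. Two or three cells are present; an absent one reads None.
- cell1: Square glass cell, 46 x 46 x 56 mm high, about 0.17 kg, with a thick foot and a round neck on top (31 mm outside, 34 mm at the lip, 26 mm bore 24 mm deep, rim at 80 mm). The faces across its x axis are clear; those across its y are frosted white, to hold it by. Origin at the centre of its underside, z up. Stands on the bench at any turn. Two or three cells are present; an absent one reads None.
- cell2: Square glass cell, 46 x 46 x 56 mm high, about 0.17 kg, with a thick foot and a round neck on top (31 mm outside, 34 mm at the lip, 26 mm bore 24 mm deep, rim at 80 mm). The faces across its x axis are clear; those across its y are frosted white, to hold it by. Origin at the centre of its underside, z up. Stands on the bench at any turn. Two or three cells are present; an absent one reads None.
- stopper0: White plastic stopper, 60 mm tall, about 35 g: tapered plug 20 mm long (18 mm across at the tip, 23 mm at the top) below a round head 32 mm across, 40 mm high. Origin at the plug's tip, z up. Starts upright in the rack, head on the rack's top. Any fits any cell; fully home, the head rests on the neck's rim, its origin 60 mm above the cell's.
- stopper1: White plastic stopper, 60 mm tall, about 35 g: tapered plug 20 mm long (18 mm across at the tip, 23 mm at the top) below a round head 32 mm across, 40 mm high. Origin at the plug's tip, z up. Starts upright in the rack, head on the rack's top. Any fits any cell; fully home, the head rests on the neck's rim, its origin 60 mm above the cell's.
- stopper2: White plastic stopper, 60 mm tall, about 35 g: tapered plug 20 mm long (18 mm across at the tip, 23 mm at the top) below a round head 32 mm across, 40 mm high. Origin at the plug's tip, z up. Starts upright in the rack, head on the rack's top. Any fits any cell; fully home, the head rests on the neck's rim, its origin 60 mm above the cell's.
- rack: White stopper rack, fixed block 62 mm (x) by 176 mm (y), 40 mm high, with three 27 mm holes at y = -56, 0 and 56 mm. Origin at the centre of its underside.
- supply: Detector supply unit, fixed grey box 110 mm (x) by 124 mm (y), top 65 mm above the bench, with a black isolator module 74 x 46 mm in the middle of its top, up to 80 mm. Origin at the centre of its underside; its front faces its -x.
- isolator (a joint): Angle of the isolator lever (rad): 0 is off, leaning 34 degrees to the supply unit's -x (front); 1.2 is on, leaning 34 degrees to its +x (rear). The solid steel lever falls over to the nearer end once past the upright (0.6) and stays at that end; moving it takes about 1 N. It starts on.
- lever_hinge (a point): Hinge of the isolator lever, on the axis along the supply unit's y, 75 mm above the bench.
- lever_tip (a point): End of the lever, 62 mm from the hinge. The lever is a round steel bar 11 mm thick with a 16 mm grip over its last 22 mm.
- jar0: Bystander: closed clear culture jar with brown set agar, 66 mm across, 76 mm high. Origin at the centre of its underside.
- jar1: Bystander: a second such jar.
- dishes: Bystander: stack of three culture dishes, 90 mm across, 48 mm high. Origin at the centre of its underside.
- wash_bottle: Bystander: white plastic bottle with cap, 68 mm across, 165 mm high. Origin at the centre of its underside.
- forceps: Bystander: steel forceps lying flat, 150 mm long. Origin at the middle of the underside.
- timer: Bystander: flat white timer, 65 mm square, 20 mm high. Origin at the centre of its underside.
Things that resemble listed ones, but are neither listed nor needed, are in the scene too. What is shaped like the stopper2 but blue is not meant.

How it is judged:
By the outcome, as a careful person would: the job done as asked, in the order asked, and still so for the second after the job is handed in, with the robot touching nothing.
Of cell0, cell1, cell2 only 2 to 3 are there at a start; the rules pass over those that are not, and their reading is None.
At some moment in a run one of cell0, cell1, cell2 may be knocked a few centimetres aside while the robot is not near it.
It also fails if it takes over 210 s, if anything falls off the work surface, if the arm or the gripper's body presses on something with over 40 N, if the wrist force passes 120 N, or if a joint passes its speed limit or range.

## Working session

There is one attempt and no reset: what is moved stays moved. The work goes in short steps, each a Python script; the robot and the scene stay as the last script left them, time stands still between calls to the robot, and variables do not carry over. Pictures are saved under pics/ and viewed, and the job is handed in when it is done.

```bash
mkdir -p pics; ls; python3 - <<'E'
from cell import env,kin,camera,calibration,job
import cv2,numpy as np
for n in ("scene","top","wrist"):
    c=calibration(n); print(n,{k:np.round(v,4).tolist() for k,v in c.items()})
    p,d=camera(n); cv2.imwrite(f"pics/a_{n}.png",p); np.save(f"pics/a_{n}_d.npy",d)
print(env.get_state()['time'],env.nose_length, env.get_state()['orientation'])
E
```

```text
pics
scene {'fx': 615.6909, 'fy': 615.6909, 'cx': 323.7764, 'cy': 235.8012, 'rvec': [2.1147, 0.5469, -0.3161], 'tvec': [-0.4687, -0.0519, 1.5474]}
top {'fx': 521.1809, 'fy': 521.1809, 'cx': 321.7608, 'cy': 232.4084, 'rvec': [2.1548, -2.1306, 0.15], 'tvec': [0.0129, 0.5304, 1.2045]}
wrist {'fx': 371.6483, 'fy': 371.6483, 'cx': 313.404, 'cy': 242.0108, 'rvec': [-2.3871, -1.6637, -0.2259], 'tvec': [-0.6745, -0.0344, 0.3795]}
0.15 0.0726 [-6.25044639e-05  1.75481975e-01  9.84482393e-01 -7.00678164e-04]
```

View pics/a_scene.png

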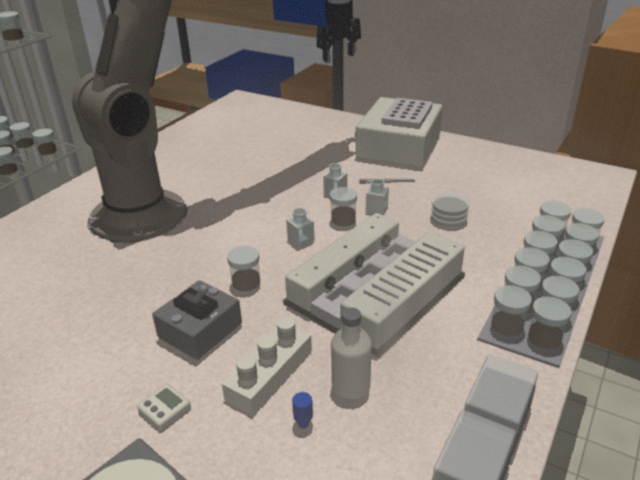

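View pics/a_top.png

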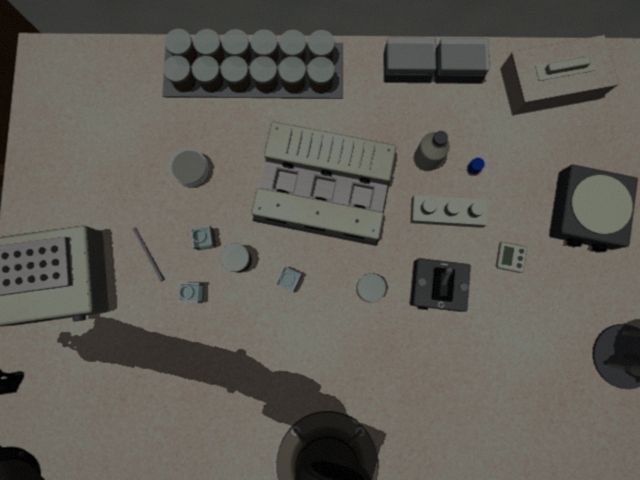

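View pics/a_wrist.png

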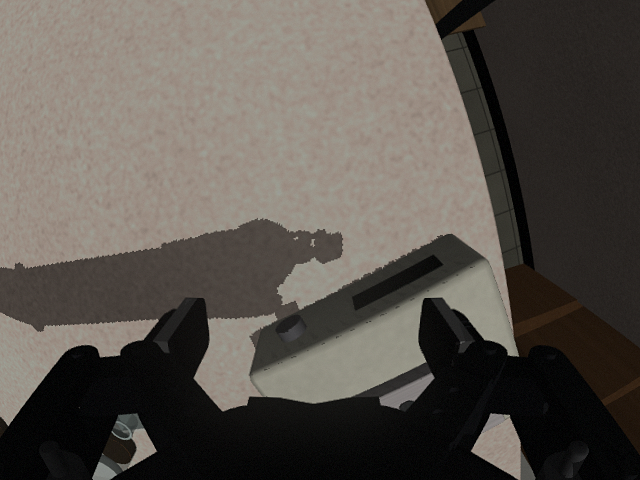

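The top view shows three cells at about (203,237), (191,292) and (290,279), the photometer at (323,182), the rack at (449,210) and the supply at (441,285). The blue decoy is at (477,166).

```bash
cat > h.py <<'E'
import numpy as np,cv2
from scipy.spatial.transform import Rotation as R
def cam(c):
    M=R.from_rotvec(np.ravel(c['rvec'])).as_matrix(); t=np.ravel(c['tvec']); return M,t
def ray(c,u,v,fish=False):
    M,t=cam(c); o=-M.T@t
    x=(u-c['cx'])/c['fx']; y=(v-c['cy'])/c['fy']
    if fish:
        r=np.hypot(x,y); d=np.array([x/r*np.sin(r),y/r*np.sin(r),np.cos(r)]) if r>1e-9 else np.array([0,0,1.])
    else: d=np.array([x,y,1.])
    return o,M.T@d
def onz(c,u,v,z,fish=False):
    o,d=ray(c,u,v,fish); return o+d*(z-o[2])/d[2]
def proj(c,P,fish=False):
    M,t=cam(c); p=M@np.asarray(P,float)+t
    if fish:
        th=np.arctan2(np.hypot(p[0],p[1]),p[2]); s=th/max(np.hypot(p[0],p[1]),1e-12)
        return np.array([c['cx']+c['fx']*p[0]*s,c['cy']+c['fy']*p[1]*s])
    return np.array([c['cx']+c['fx']*p[0]/p[2],c['cy']+c['fy']*p[1]/p[2]])
def crop(p,x0,y0,x1,y1,s,fn):
    cv2.imwrite(fn,cv2.resize(p[y0:y1,x0:x1],None,fx=s,fy=s,interpolation=cv2.INTER_CUBIC))
E
python3 - <<'E'
import cv2
from h import *
t=cv2.imread('pics/a_top.png'); t=cv2.convertScaleAbs(t,alpha=1.4)
crop(t,170,220,310,310,5,'pics/b1.png')
crop(t,245,115,405,250,5,'pics/b2.png')
crop(t,400,180,530,320,4,'pics/b3.png')
E
```

```text
(no output)
```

View pics/b1.png

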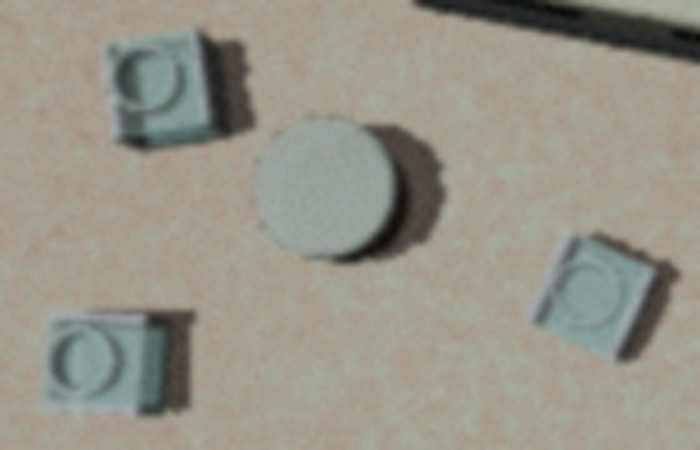

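View pics/b2.png

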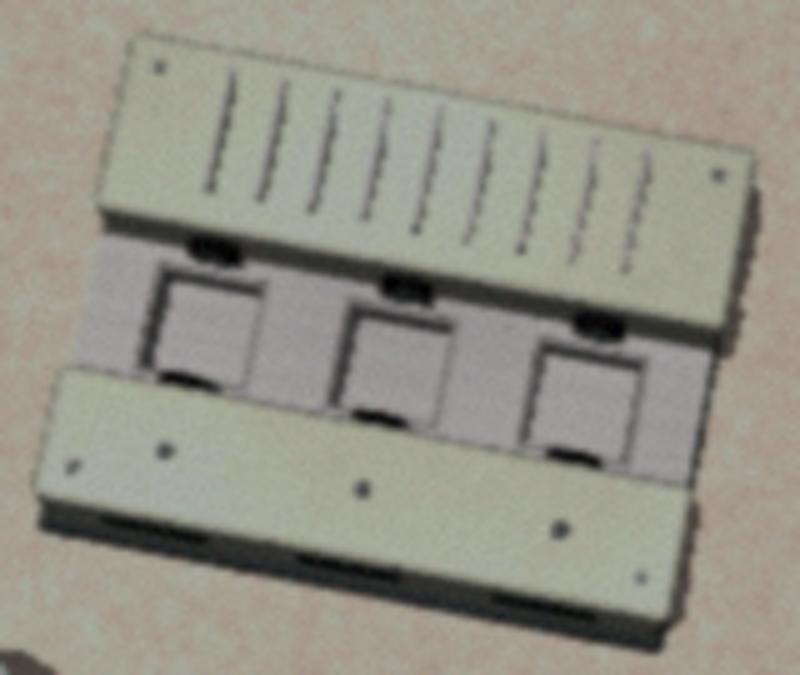

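View pics/b3.png

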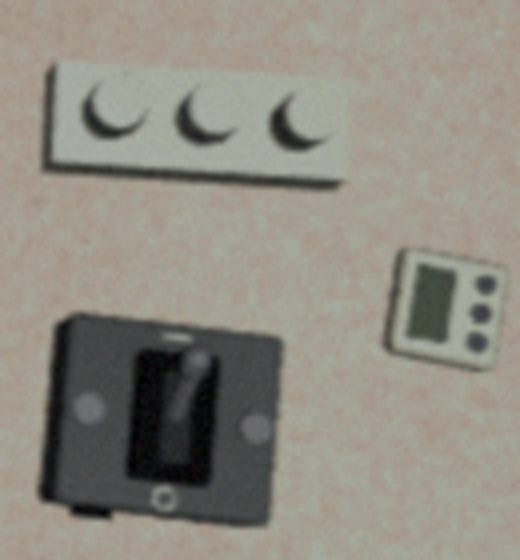

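```bash
python3 - <<'E'
from cell import calibration
from h import *
c=calibration('top'); print('top at',ray(c,0,0)[0]); 
w=calibration('wrist'); print('wrist',ray(w,0,0)[0], cam(w)[0][2])
f=lambda x,y,s,ox,oy,z: onz(c,ox+(x+.5)/s-.5,oy+(y+.5)/s-.5,z)[:2]
det=np.array([f(*p,5,245,115,.074) for p in [(66,370),(690,490),(660,620),(38,497)]])
print(det.round(4),det.mean(0)); e=det[0]-det[1]; print('len',np.linalg.norm(e),'yaw y',np.degrees(np.arctan2(e[1],e[0]))-90)
e=det[3]-det[2]; print('len',np.linalg.norm(e),np.degrees(np.arctan2(e[1],e[0]))-90, np.linalg.norm(det[0]-det[3]))
for n,ps in dict(A=[(105,45),(200,30),(215,130),(120,140)],B=[(47,315),(148,315),(140,412),(42,405)],C=[(568,235),(657,270),(622,360),(532,315)]).items():
    q=np.array([f(*p,5,170,220,.056) for p in ps]); e=q[0]-q[1]
    print(n,q.mean(0).round(4),np.degrees(np.arctan2(e[1],e[0])).round(1)-90,[np.linalg.norm(q[i]-q[i-1]).round(3) for i in range(4)])
print('jar0',f(327,188,5,170,220,.076)); print('jar1',onz(c,371,288,.076))
q=np.array([f(*p,4,400,180,.04) for p in [(52,62),(350,75),(342,180),(47,165)]]);print('rack',q.round(4),q.mean(0))
for p in [(115,100),(208,105),(300,112)]: print('st',f(*p,4,400,180,.08))
q=np.array([f(*p,4,400,180,.065) for p in [(75,312),(283,338),(270,525),(55,498)]]);print('sup',q.round(4),q.mean(0))
print('tip',f(198,358,4,400,180,.126))
E
```

```text
top at [0.3494449  0.01013477 1.26891843]
wrist [0.16933911 0.65696948 0.3741896 ] [ 0.25131313 -0.09365445 -0.96336418]
[[ 0.6274  0.17  ]
 [ 0.5733 -0.1226]
 [ 0.512  -0.1084]
 [ 0.5667  0.1812]] [0.5698462  0.03007655]
len 0.29749873022056855 yaw y -10.489731781655905
len 0.294733242610947 -10.695512091831631 0.06175685019095285
A [0.5142 0.3012] 9.700000000000003 [np.float64(0.046), np.float64(0.045), np.float64(0.048), np.float64(0.045)]
B [0.385  0.3259] 0.7000000000000028 [np.float64(0.041), np.float64(0.047), np.float64(0.045), np.float64(0.046)]
C [0.4185 0.0946] -20.799999999999997 [np.float64(0.041), np.float64(0.045), np.float64(0.045), np.float64(0.047)]
jar0 [0.46501174 0.21740254]
jar1 [ 0.39810196 -0.09501166  0.076     ]
rack [[ 0.6231 -0.1988]
 [ 0.617  -0.3774]
 [ 0.5531 -0.3705]
 [ 0.5603 -0.1949]] [ 0.5883833  -0.28539874]
st [ 0.59208679 -0.2281759 ]
st [ 0.58970157 -0.28200032]
st [ 0.58613258 -0.33514518]
sup [[ 0.4698 -0.2058]
 [ 0.4561 -0.3256]
 [ 0.3491 -0.315 ]
 [ 0.363  -0.1927]] [ 0.40949987 -0.25977911]
tip [ 0.43917808 -0.26176381]
```

```bash
cat >> h.py <<'E'
def q(adeg):
    a=np.radians(adeg); m=np.array([[-np.sin(a),np.cos(a),0],[np.cos(a),np.sin(a),0],[0,0,-1.]]).T
    x=R.from_matrix(m).as_quat(); return np.array([x[3],x[0],x[1],x[2]])
E
python3 - <<'E'
from cell import env,kin,camera,calibration,job
from h import *
import pickle
env.reach([0.55,0.033,0.30],q(-100.6))
w=calibration('wrist'); p,d=camera('wrist'); cv2.imwrite('pics/w1.png',p); pickle.dump((w,d),open('pics/w1.pkl','wb'))
s=env.get_state(); print(s['time'],s['qpos'],s['tcp_pos'],s['force'])
o=[kin.inverse_kinematics(np.array([.4095-.062*.994,-.2598+.062*.113,.178]),q(-96.5)), kin.inverse_kinematics([.4185,.0946,.1],q(-110.8)), kin.inverse_kinematics([.4185,.0946,.1],q(69.2)),kin.inverse_kinematics([.4185,.0946,.25],q(69.2))]
for x in o: print(x)
E
```

```text
2.6167 [-0.87117162  0.37757118  0.89463669  1.90072834 -0.343336    1.02476803
 -1.58256859] [0.55012063 0.0340379  0.29988547] [-0.34709068  0.07681677  0.11635558]
[-0.34270561  0.44042249  1.03071779  2.27717116 -0.59022066  0.71681565
 -0.57380681]
[-0.88209651  0.5091644   0.63318347  2.30784369 -0.64619285  0.49951387
 -1.66116589]
[-0.44496691  0.42393987  0.09123768  2.28147585 -0.08824889  0.43923629
  0.92591032]
[-0.65193008  0.13592134  0.3112611   2.18829161 -0.05654541  0.8246338
  0.90281418]
```

View pics/w1.png

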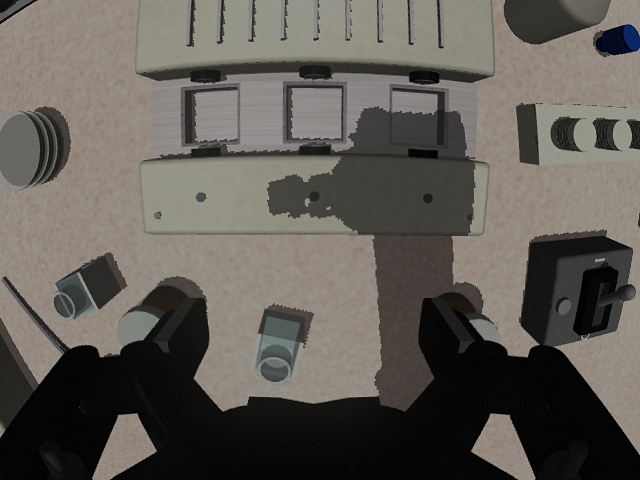

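The wrist view shows three wells at about (211,114), (315,112) and (418,114). The lens barrels and the rack are in view too.

```bash
python3 - <<'E'
from h import *
t=cv2.imread('pics/w1.png'); t=cv2.convertScaleAbs(t,alpha=1.4)
crop(t,170,60,460,160,2.75,'pics/w1c.png')
E
```

```text
(no output)
```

View pics/w1c.png

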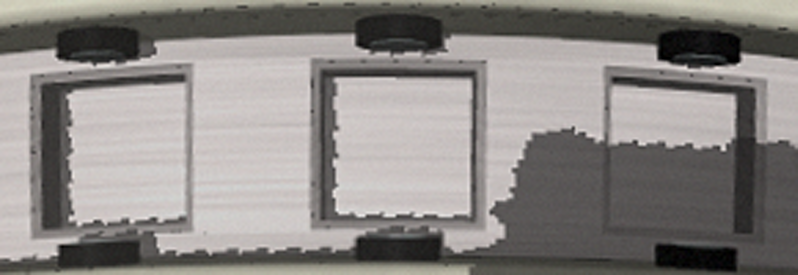

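```bash
python3 - <<'E'
from h import *
import pickle
w,d=pickle.load(open('pics/w1.pkl','rb'))
f=lambda x,y,z: onz(w,170+(x+.5)/2.75-.5,60+(y+.5)/2.75-.5,z,True)[:2]
C=[]
for ps in [[(31,75),(192,65),(193,228),(32,237)],[(313,59),(486,62),(488,230),(313,228)],[(605,67),(765,78),(758,240),(603,230)]]:
    k=np.array([f(*p,.04) for p in ps]); C.append(k.mean(0)); print(k.mean(0).round(4),[np.linalg.norm(k[i]-k[i-1]).round(4) for i in range(4)])
e=C[0]-C[2]; print(np.linalg.norm(e),np.degrees(np.arctan2(e[1],e[0]))-90,np.mean(C,0))
E
```

```text
[0.6604 0.109 ] [np.float64(0.0551), np.float64(0.0554), np.float64(0.0539), np.float64(0.0558)]
[0.6423 0.016 ] [np.float64(0.0553), np.float64(0.0551), np.float64(0.055), np.float64(0.0561)]
[ 0.6253 -0.0756] [np.float64(0.054), np.float64(0.0552), np.float64(0.0553), np.float64(0.0537)]
0.18798139813494083 -10.752297979777495 [0.64267676 0.01646234]
```

```bash
python3 - <<'E'
from cell import env,kin,camera,calibration,job
from h import *
C=np.array([.4095,-.2598]); yaw=np.radians(-6.5); X=np.array([np.cos(yaw),np.sin(yaw)])
P=lambda dx,z: [*(C+X*dx),z]
env.grip(0.0)
env.reach(P(.075,.27),q(-96.5))
print(env.get_state()['opening'])
env.movel(P(.075,.178),velocity=.15,stop_force=8)
print(env.movel(P(.003,.178),velocity=.08,stop_force=15))
s=env.get_state(); print(s['time'],s['tcp_pos'],s['force'])
env.movel(P(.02,.178),velocity=.15)
env.movel(P(.02,.28),velocity=.2)
p,d=camera('top'); cv2.imwrite('pics/c_top.png',p); p,d=camera('scene'); cv2.imwrite('pics/c_scene.png',p)
t=cv2.imread('pics/c_top.png'); crop(t,400,180,530,320,4,'pics/c1.png')
crop(p,130,260,270,380,5,'pics/c2.png')
E
```

```text
0.0002214235041948843
False
6.3833 [ 0.41305569 -0.26015455  0.17807259] [-0.62138534  0.07894876 -0.6589145 ]
```

View pics/c_top.png

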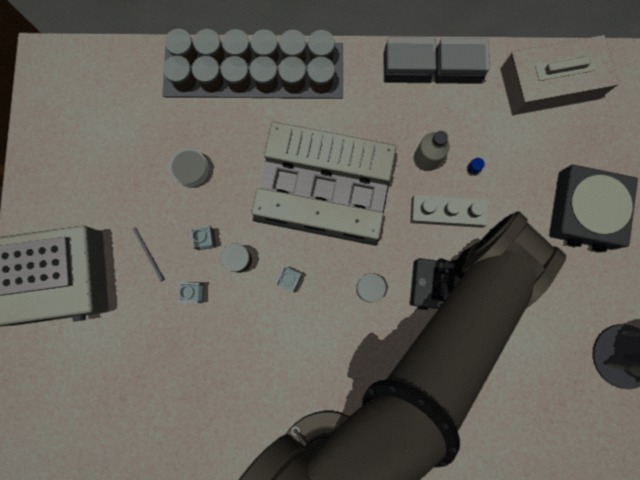

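View pics/c2.png

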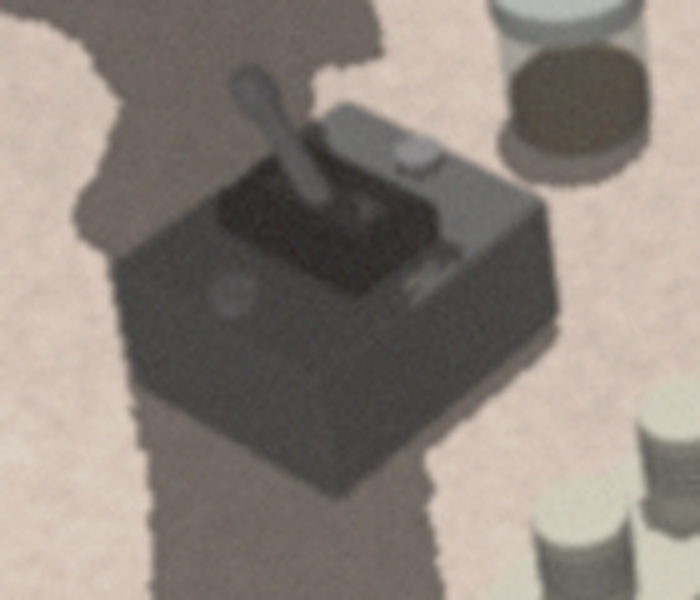

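The lever now leans toward the robot, so it's off. Next I'll take a closer look at each cell.

```bash
python3 - <<'E'
from cell import env,kin,camera,calibration,job
from h import *
import pickle
def xd(a): a=np.radians(a); return np.array([-np.sin(a),np.cos(a)])
env.grip(0.075)
for n,c,a in [('C',(.4185,.0946),69.2),('B',(.385,.326),.7),('A',(.514,.301),99.7)]:
    env.reach([*(np.array(c)-xd(a)*.072),.27],q(a))
    w=calibration('wrist'); p,d=camera('wrist'); pickle.dump((w,d),open(f'pics/v{n}.pkl','wb')); cv2.imwrite(f'pics/v{n}.png',p)
    u=proj(w,[*c,.056],True); x0=int(np.clip(u[0]-70,0,500)); y0=int(np.clip(u[1]-70,0,340)); print(n,u,x0,y0,env.get_state()['time'],env.get_state()['qpos'][6])
    crop(cv2.convertScaleAbs(p,alpha=1.4),x0,y0,x0+140,y0+140,4,f'pics/v{n}c.png')
E
```

```text
C [313.57811935 135.59285436] 243 65 9.8667 1.0493920730737922
B [312.90985481 135.7125509 ] 242 65 11.3833 -0.6074815880903004
A [312.72834958 136.17469029] 242 66 13.0417 1.2242475435524867
```

View pics/vCc.png

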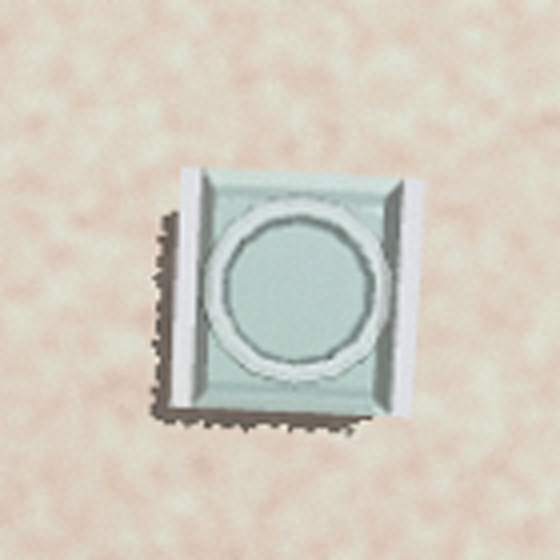

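View pics/vBc.png

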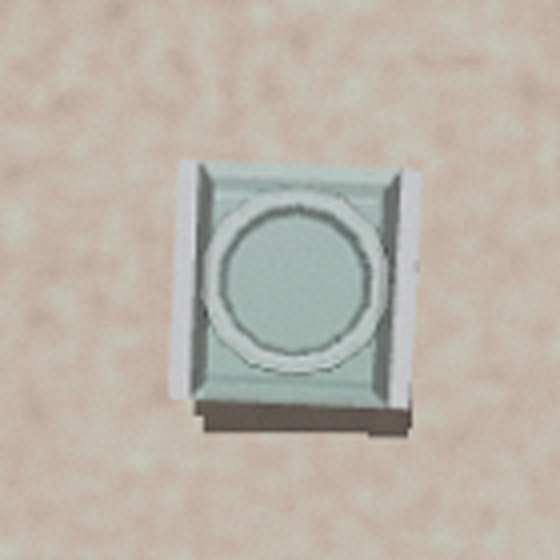

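View pics/vAc.png

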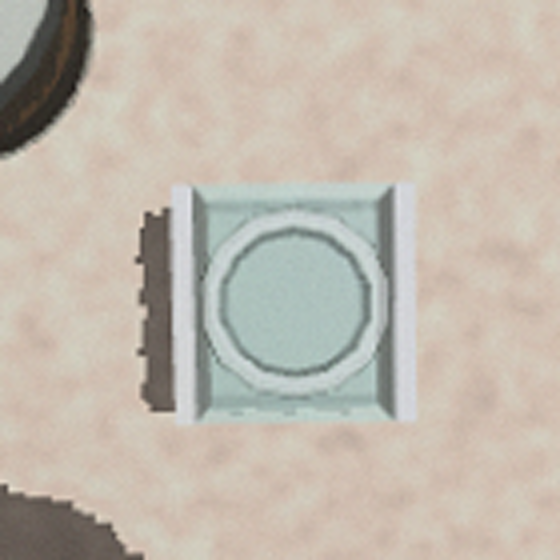

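```bash
python3 - <<'E'
from h import *
import pickle
for n,ox,oy,ps in [('C',243,65,[(183,168),(426,181),(409,417),(171,406)]),('B',242,65,[(180,160),(422,170),(409,407),(169,398)]),('A',242,66,[(172,185),(414,183),(415,419),(178,423)])]:
    w,d=pickle.load(open(f'pics/v{n}.pkl','rb'))
    k=np.array([onz(w,ox+(x+.5)/4-.5,oy+(y+.5)/4-.5,.056,True)[:2] for x,y in ps])
    e=(k[1]-k[0])+(k[2]-k[3]); f=(k[3]-k[0])+(k[2]-k[1])
    ang=lambda v:np.degrees(np.arctan2(v[1],v[0]))
    print(n,k.mean(0).round(4),'jaw',ang(e).round(1),'other',ang(f).round(1),[np.linalg.norm(k[i]-k[i-1]).round(4) for i in range(4)])
E
```

```text
C [0.4209 0.0964] jaw 66.2 other -24.4 [np.float64(0.0459), np.float64(0.0459), np.float64(0.0456), np.float64(0.0456)]
B [0.3869 0.3263] jaw -1.6 other -92.2 [np.float64(0.0459), np.float64(0.0457), np.float64(0.0458), np.float64(0.0459)]
A [0.5173 0.3036] jaw 100.4 other 10.5 [np.float64(0.0458), np.float64(0.0457), np.float64(0.0454), np.float64(0.0454)]
```

```bash
cat >> h.py <<'E'
W0=np.array([.6427,.0165]); WA=79.25
def well(i): 
    a=np.radians(WA); return W0+(i-1)*.094*np.array([np.cos(a),np.sin(a)])
def st(env,m=''):
    s=env.get_state(); print(m,round(s['time'],2),np.round(s['tcp_pos'],4),'F',np.round(s['force'],2),'op',round(s['opening'],4),flush=True); return s
def pick(env,c,a,go=.07):
    env.grip(go)
    env.reach([*c,.20],q(a)); 
    b=env.movel([*c,.101],velocity=.12,stop_force=8); st(env,f'down {b}')
    env.grip(.03,30); s=st(env,'gripped')
    env.movel([*c,.25],velocity=.2); st(env,'lifted')
def over(env,i,z=.25,a=WA,off=(0,0)):
    env.reach([*(well(i)+np.array(off)),z],q(a)); st(env,'over')
E
python3 - <<'E'
from cell import env,kin,camera,calibration,job
from h import *
import pickle
pick(env,(.5173,.3036),100.4)
over(env,2,.19)
w=calibration('wrist'); p,d=camera('wrist'); pickle.dump((w,d),open('pics/h2.pkl','wb')); cv2.imwrite('pics/h2.png',p)
p,d=camera('top'); cv2.imwrite('pics/h2t.png',p); crop(p,235,100,415,250,4,'pics/h2tc.png')
E
```

```text
down False 14.72 [0.5179 0.3039 0.1017] F [ 1.02  0.12 -0.27] op 0.0697
gripped 15.06 [0.5179 0.3039 0.102 ] F [-0.59 -1.24  6.11] op 0.0452
lifted 15.95 [0.5165 0.3032 0.2486] F [-0.04 -0.51 -1.3 ] op 0.0456
over 16.93 [0.6596 0.1115 0.1899] F [-0.26 -0.14 -0.88] op 0.0453
```

View pics/h2.png

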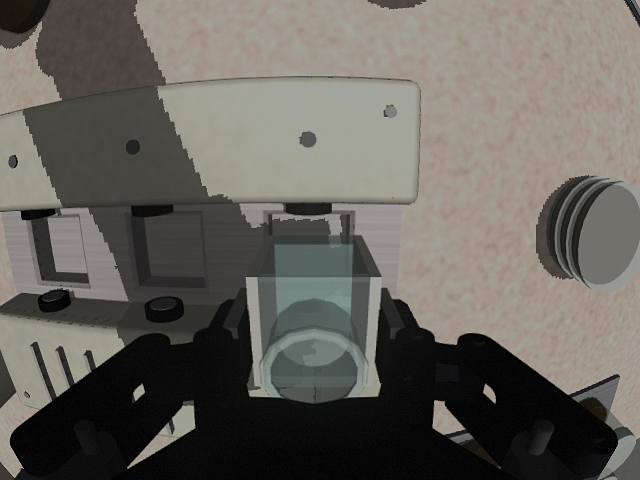

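View pics/h2t.png

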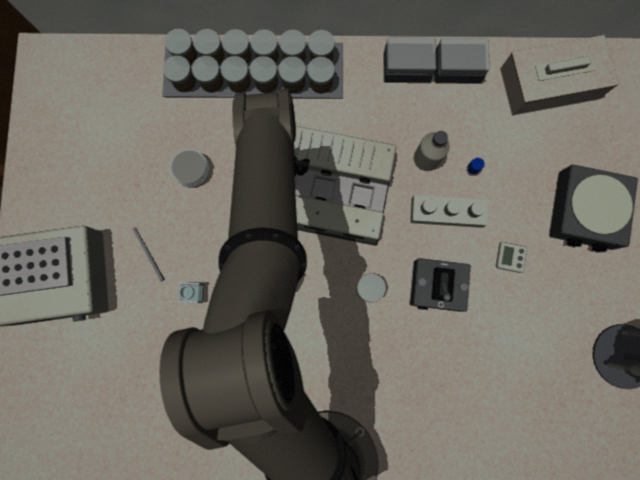

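```bash
cat >> h.py <<'E'
def place(env,i,a=WA,off=(0,0)):
    t=well(i)+np.array(off)
    env.movel([*t,.155],velocity=.08); env.dwell(.3); st(env,'above')
    b=env.movel([*t,.122],velocity=.035,stop_force=8); s=st(env,f'in {b}')
    if b: return False
    b=env.movel([*t,.1155],velocity=.012,stop_force=3); s=st(env,f'floor {b}')
    return s['tcp_pos'][2]<.1195
def release(env,i,op=.062):
    s=env.get_state(); t=s['tcp_pos']
    env.grip(op); st(env,'open'); env.dwell(.1)
    env.movel([t[0],t[1],.25],velocity=.2)
E
python3 - <<'E'
from cell import env,kin,camera,calibration,job
from h import *
ok=place(env,2); print(ok)
E
```

```text
above 17.92 [0.6605 0.1089 0.1555] F [-0.11 -0.43 -1.88] op 0.0452
in False 19.01 [0.6604 0.1089 0.1223] F [ 0.47  0.77 -0.76] op 0.0453
floor True 19.43 [0.6603 0.1089 0.118 ] F [-0.34  0.22  4.22] op 0.0455
True
```

```bash
python3 - <<'E'
from cell import env,kin,camera,calibration,job
from h import *
release(env,2)
# check the knock: look at the cells before grasp
import pickle
for n,c,a in [('B',(.3869,.3263),-1.6)]:
    x=np.radians(a); env.reach([*(np.array(c)-.072*np.array([-np.sin(x),np.cos(x)])),.27],q(a)); env.dwell(.2)
    w=calibration('wrist'); p,d=camera('wrist'); cv2.imwrite('pics/k1.png',p); print([proj(w,[*k,.056],True).round() for k in ((.3869,.3263),(.4209,.0964))])
p,d=camera('top'); cv2.imwrite('pics/k1t.png',p)
E
```

```text
open 19.73 [0.6595 0.1088 0.1169] F [-0.57  0.19 -0.14] op 0.0619
[array([313., 136.]), array([356., 389.])]
```

View pics/k1.png

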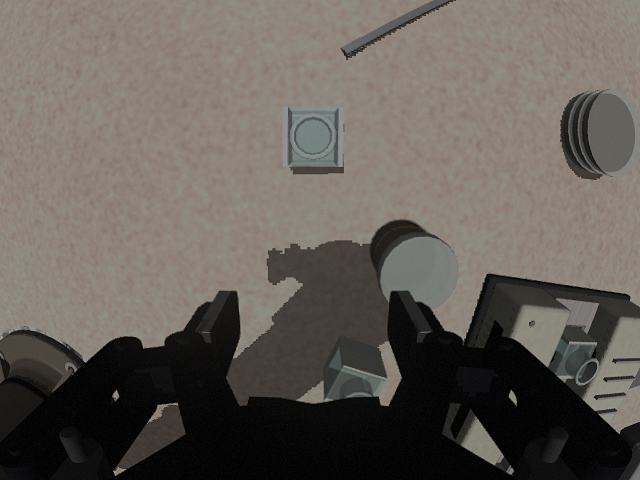

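View pics/k1t.png

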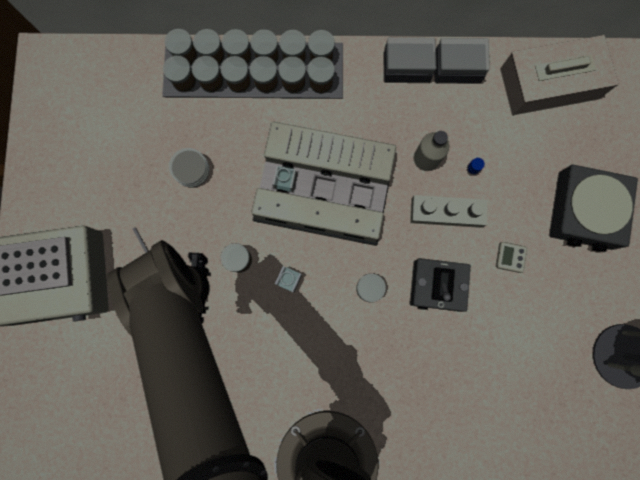

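Cells B and C are where I measured them, and the first cell is in well2. Next: cell B to well1.

```bash
python3 - <<'E'
from cell import env,kin,camera,calibration,job
from h import *
pick(env,(.3869,.3263),-1.6)
over(env,1,.19)
ok=place(env,1); print(ok)
if ok: 
    release(env,1)
    c=np.array((.4209,.0964));a=66.2; x=np.radians(a); env.reach([*(c-.072*np.array([-np.sin(x),np.cos(x)])),.27],q(a)); env.dwell(.2)
    w=calibration('wrist'); p,d=camera('wrist'); cv2.imwrite('pics/k2.png',p); print(proj(w,[*c,.056],True))
E
```

```text
down False 24.3 [0.3874 0.3265 0.1017] F [-0.42  0.06 -0.44] op 0.0701
gripped 24.64 [0.3872 0.3266 0.1018] F [-0.29 -1.04  6.9 ] op 0.0455
lifted 25.53 [0.3862 0.3259 0.249 ] F [-0.36 -0.09 -1.31] op 0.0454
over 27.34 [0.6425 0.0177 0.1896] F [ 0.09  1.43 -0.4 ] op 0.0454
above 28.23 [0.6429 0.0164 0.1555] F [ 0.43 -0.02 -1.01] op 0.0454
in False 29.32 [0.6429 0.0165 0.1222] F [ 0.11  0.07 -1.83] op 0.0457
floor True 29.74 [0.6429 0.0165 0.1178] F [-0.41 -0.49  4.19] op 0.0456
True
open 30.05 [0.6418 0.0166 0.1167] F [ 0.29  0.18 -0.62] op 0.0621
[312.96084063 134.63409416]
```

View pics/k2.png

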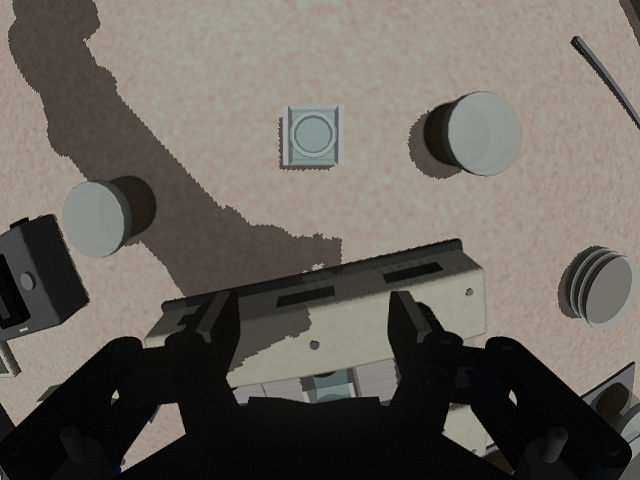

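```bash
python3 - <<'E'
from cell import env,kin,camera,calibration,job
from h import *
import pickle
pick(env,(.4209,.0964),66.2)
over(env,0,.19)
ok=place(env,0); print(ok)
if ok: 
    release(env,0)
    env.reach([.592,-.355,.30],q(-2)); env.dwell(.3); st(env)
    w=calibration('wrist'); p,d=camera('wrist'); cv2.imwrite('pics/r1.png',p); pickle.dump((w,d),open('pics/r1.pkl','wb'))
    p,d=camera('top'); cv2.imwrite('pics/r1t.png',p); crop(p,235,100,415,250,4,'pics/r1tc.png')
E
```

```text
down False 33.62 [0.4215 0.0964 0.1015] F [0.35 1.11 0.75] op 0.0702
gripped 33.96 [0.4214 0.0966 0.1017] F [-0.32 -0.36  7.2 ] op 0.0455
lifted 34.85 [0.4202 0.0963 0.2491] F [ 0.16 -1.26 -1.47] op 0.0455
over 35.92 [ 0.6245 -0.0746  0.1892] F [ 0.04  1.42 -1.53] op 0.0455
above 36.8 [ 0.6254 -0.076   0.1554] F [ 0.03  0.5  -1.7 ] op 0.0454
in False 37.89 [ 0.6254 -0.0759  0.1222] F [-0.24  0.13 -1.15] op 0.0456
floor True 38.31 [ 0.6253 -0.0758  0.1178] F [-0.98 -0.17  4.82] op 0.0453
True
open 38.62 [ 0.6244 -0.0756  0.1168] F [-0.29  0.14 -0.72] op 0.0624
 40.93 [ 0.5925 -0.354   0.2998] F [ 0.27 -0.21 -0.33] op 0.0622
```

View pics/r1.png

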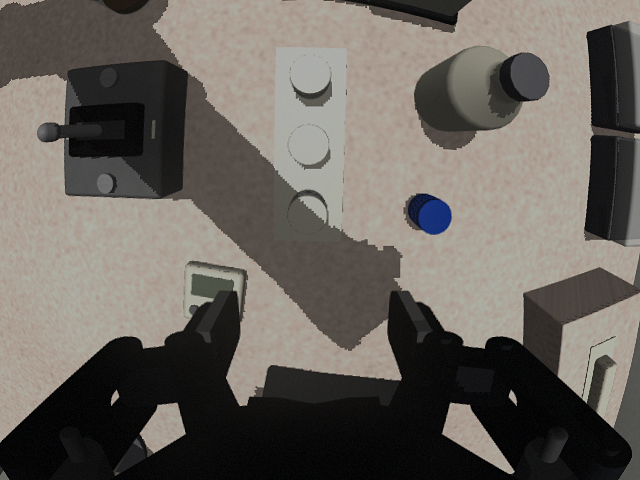

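View pics/r1tc.png

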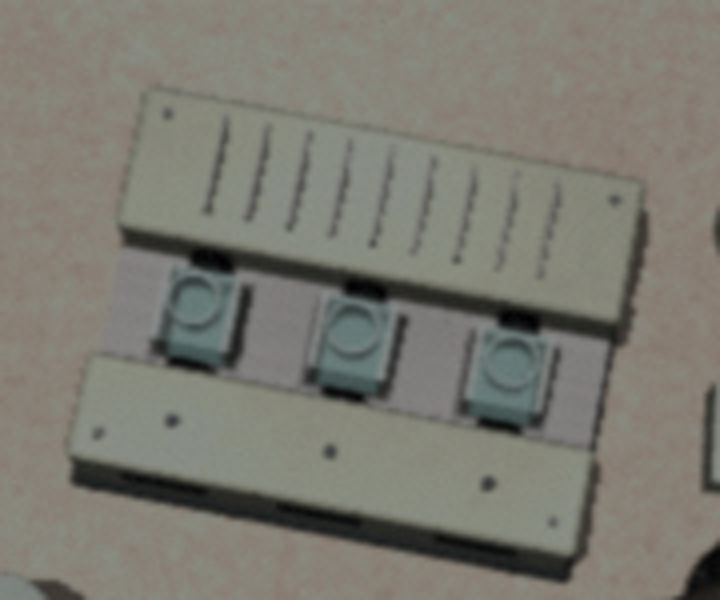

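All three cells are seated, with their frosted faces along the block's row direction. In the wrist view the stopper heads are at (310,75), (309,145) and (307,211). I'll measure those next.

```bash
python3 - <<'E'
from h import *
t=cv2.imread('pics/r1.png'); t=cv2.convertScaleAbs(t,alpha=1.3)
crop(t,250,40,370,250,2.8,'pics/r1c.png')
E
```

```text
(no output)
```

View pics/r1c.png

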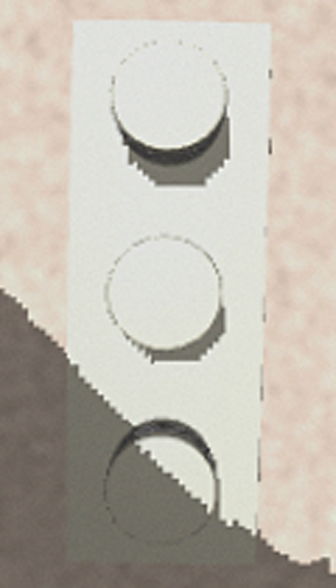

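```bash
python3 - <<'E'
from h import *
import pickle
w,d=pickle.load(open('pics/r1.pkl','rb'))
f=lambda x,y,z: onz(w,250+(x+.5)/2.8-.5,40+(y+.5)/2.8-.5,z,True)[:2]
for p in [(169,95.5),(163,292),(161,489)]: print(f(*p,.08).round(4))
k=np.array([f(*p,.04) for p in [(74,20),(271,23),(257,568),(67,562)]]); print(k.round(4),k.mean(0))
E
```

```text
[ 0.5939 -0.2322]
[ 0.5903 -0.2877]
[ 0.5878 -0.3434]
[[ 0.5648 -0.198 ]
 [ 0.6267 -0.2013]
 [ 0.6175 -0.3789]
 [ 0.5548 -0.3747]] [ 0.59095814 -0.28824497]
```

```bash
cat >> h.py <<'E'
def stop(env,c,i,a0=-3.3,a1=-10.75,cell=None):
    env.grip(.055)
    env.reach([*c,.22],q(a0)); env.dwell(.2)
    b=env.movel([*c,.121],velocity=.1,stop_force=6); st(env,f'down {b}')
    if b: return False
    env.grip(.015,25); s=st(env,'grip')
    if abs(s['opening']-.032)>.003: return False
    env.movel([*c,.27],velocity=.2)
    t=well(i) if cell is None else np.array(cell)
    env.reach([*t,.25],q(a1)); env.movel([*t,.205],velocity=.1); env.dwell(.3); st(env,'above')
    b=env.movel([*t,.184],velocity=.04,stop_force=4); st(env,f'in {b}')
    if b: return False
    b=env.movel([*t,.172],velocity=.012,stop_force=4); s=st(env,f'seat {b}')
    return abs(s['tcp_pos'][2]-.177)<.002
def rel2(env):
    s=env.get_state(); t=s['tcp_pos']
    env.grip(.055); env.dwell(.1); st(env,'open')
    env.movel([t[0],t[1],.27],velocity=.2)
E
python3 - <<'E'
from cell import env,kin,camera,calibration,job
from h import *
import pickle
w,d=pickle.load(open('pics/r1.pkl','rb'))
print('bottle',onz(w,525,77,.165,True))
print(stop(env,(.5939,-.2322),2))
p,d=camera('scene'); crop(p,270,190,480,340,3.5,'pics/s1.png')
E
```

```text
bottle [ 0.72523677 -0.24297655  0.165     ]
down False 43.26 [ 0.5943 -0.2325  0.1217] F [0.2  0.24 0.27] op 0.055
grip 43.58 [ 0.5943 -0.2324  0.1218] F [-0.62  0.64  5.24] op 0.0313
above 46.68 [0.6605 0.1089 0.2056] F [ 0.75 -0.17 -0.47] op 0.031
in False 47.36 [0.6603 0.1088 0.1839] F [ 0.62  0.46 -0.38] op 0.0315
seat True 47.98 [0.6603 0.1089 0.1778] F [0.09 0.11 4.39] op 0.0313
True
```

View pics/s1.png

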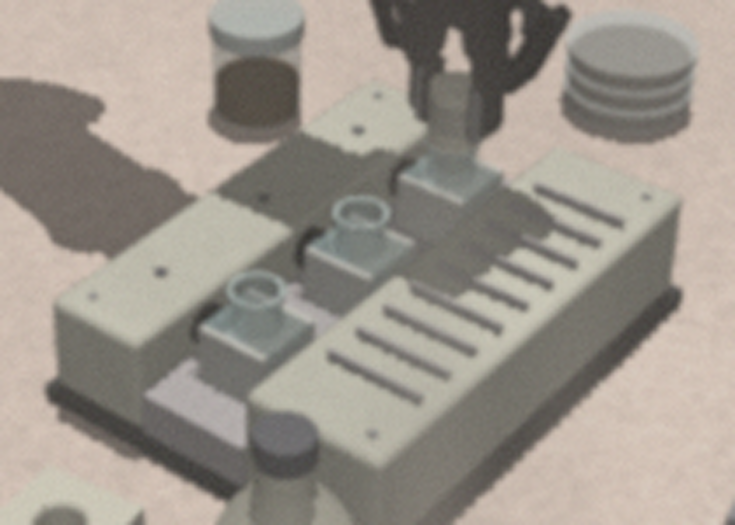

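The seat height is right: it reads 0.1778 against an expected 0.1218 + 0.056. On to the next two.

```bash
python3 - <<'E'
from cell import env,kin,camera,calibration,job
from h import *
rel2(env)
ok=stop(env,(.5907,-.2880),1); print(ok)
if ok:
    rel2(env)
    p,d=camera('scene'); cv2.imwrite('pics/s2f.png',p);crop(p,270,190,480,340,3.5,'pics/s2.png')
    ok=stop(env,(.5878,-.3434),0); print(ok)
E
```

```text
open 48.48 [0.6597 0.1089 0.1768] F [-0.78  0.35  0.01] op 0.0553
down False 52.16 [ 0.5911 -0.2884  0.1218] F [-0.21 -0.44 -0.11] op 0.0549
grip 52.48 [ 0.5911 -0.2882  0.1218] F [0.05 0.64 4.29] op 0.0313
above 55.46 [0.643  0.0166 0.2055] F [-0.32  0.28 -1.01] op 0.0312
in False 56.13 [0.6427 0.0163 0.1839] F [ 0.24 -0.56 -0.59] op 0.031
seat True 56.75 [0.6431 0.016  0.1778] F [ 1.09 -0.87  4.13] op 0.0314
True
open 57.21 [0.6425 0.0164 0.1771] F [-0.37  0.7  -0.4 ] op 0.0553
down False 60.81 [ 0.5881 -0.3438  0.1218] F [0.91 0.07 0.52] op 0.0552
grip 61.13 [ 0.5881 -0.3436  0.1218] F [-0.72  0.2   4.76] op 0.0314
above 63.98 [ 0.6254 -0.0758  0.2055] F [ 0.38  0.32 -1.22] op 0.0315
in False 64.65 [ 0.6252 -0.076   0.1839] F [-0.75  0.11 -0.49] op 0.0307
seat True 65.27 [ 0.6252 -0.0759  0.1778] F [-1.18  1.21  5.78] op 0.0308
True
```

View pics/s2.png

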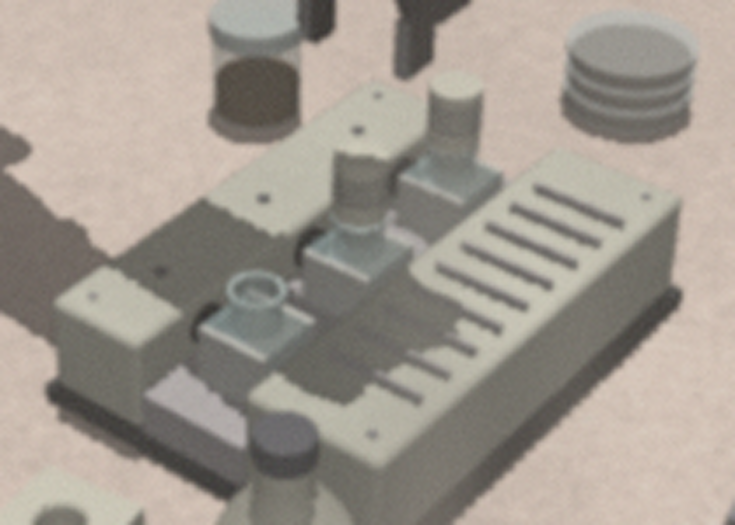

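```bash
python3 - <<'E'
from cell import env,kin,camera,calibration,job
from h import *
import pickle
w,d=pickle.load(open('pics/r1.pkl','rb'))
print('tip',onz(w,48,131,.124,True)); k=np.array([onz(w,*p,.065,True)[:2] for p in [(66,65),(187,64),(182,199),(66,194)]]); print(k.round(4),k.mean(0))
rel2(env)
env.reach([.5,.05,.33],q(-100.75)); env.dwell(.3)
w=calibration('wrist'); p,d=camera('wrist'); cv2.imwrite('pics/f1.png',p); 
p,d=camera('scene'); cv2.imwrite('pics/f2.png',p);crop(p,270,190,480,340,3.5,'pics/f2c.png'); st(env)
for dx in (-.066,-.07,-.075):
  C=np.array([.4095,-.2598]); yaw=np.radians(-6.5); X=np.array([np.cos(yaw),np.sin(yaw)])
  print(dx,[kin.inverse_kinematics([*(C+X*dx),z],q(-96.5)) is not None for z in (.178,.27)])
E
```

```text
tip [ 0.38640555 -0.25648595  0.124     ]
[[ 0.3626 -0.1881]
 [ 0.4908 -0.2117]
 [ 0.4793 -0.3281]
 [ 0.3529 -0.314 ]] [ 0.42141115 -0.26046877]
open 65.72 [ 0.6247 -0.0756  0.1769] F [ 0.04 -0.27 -1.28] op 0.0547
 68.33 [0.5001 0.0499 0.33  ] F [-0.72  0.66  0.6 ] op 0.0551
-0.066 [True, True]
-0.07 [True, True]
-0.075 [True, True]
```

View pics/f1.png

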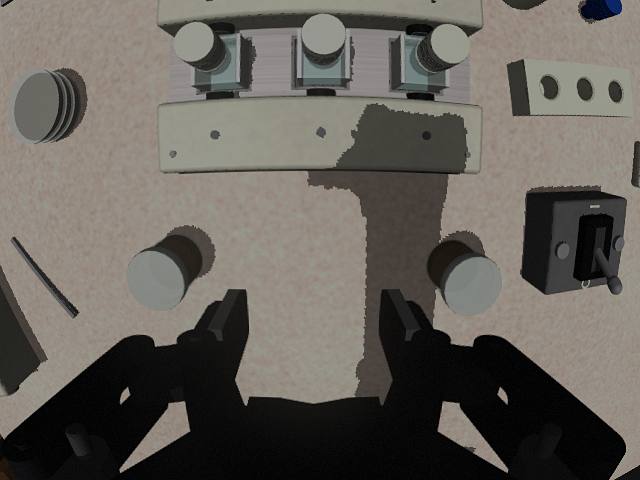

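View pics/f2c.png

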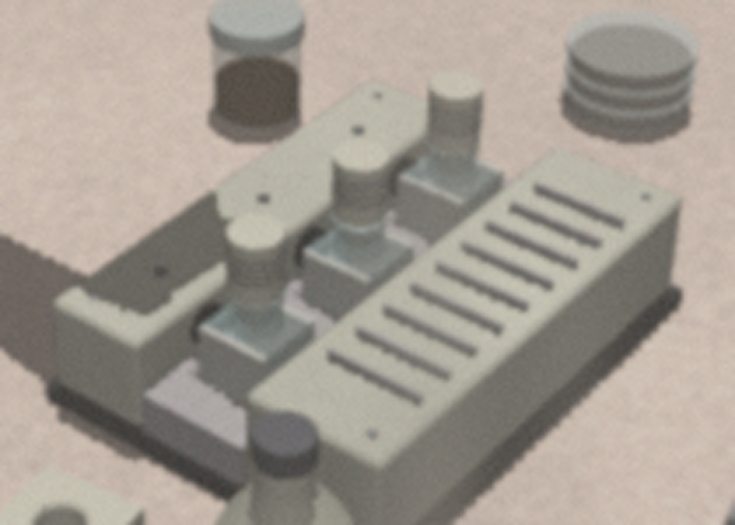

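All three stoppers sit on their rims, and the bystanders are where they started. Now the lever back to on.

```bash
python3 - <<'E'
from cell import env,kin,camera,calibration,job
from h import *
C=np.array([.4095,-.2598]); yaw=np.radians(-6.5); X=np.array([np.cos(yaw),np.sin(yaw)])
P=lambda dx,z: [*(C+X*dx),z]
env.grip(0.0)
env.reach(P(-.066,.27),q(-96.5)); env.dwell(.2)
print(env.movel(P(-.066,.178),velocity=.1,stop_force=6)); st(env)
print(env.movel(P(.004,.178),velocity=.08,stop_force=15)); st(env)
env.movel(P(-.02,.178),velocity=.15)
env.movel(P(-.02,.28),velocity=.2)
env.reach([.45,.10,.33],q(-100.75)); env.dwell(.2)
p,d=camera('scene'); cv2.imwrite('pics/g1.png',p);crop(p,130,200,480,400,2.2,'pics/g1c.png')
p,d=camera('top'); cv2.imwrite('pics/g2.png',p); st(env)
E
```

```text
False
 71.47 [ 0.3442 -0.2525  0.1784] F [ 0.42 -0.34  0.29] op -0.0002
False
 72.49 [ 0.4129 -0.2603  0.1779] F [-0.4   0.05  0.66] op -0.0005
 75.12 [0.4501 0.0993 0.33  ] F [-0.12 -0.68 -0.21] op 0.0002
```

View pics/g1c.png

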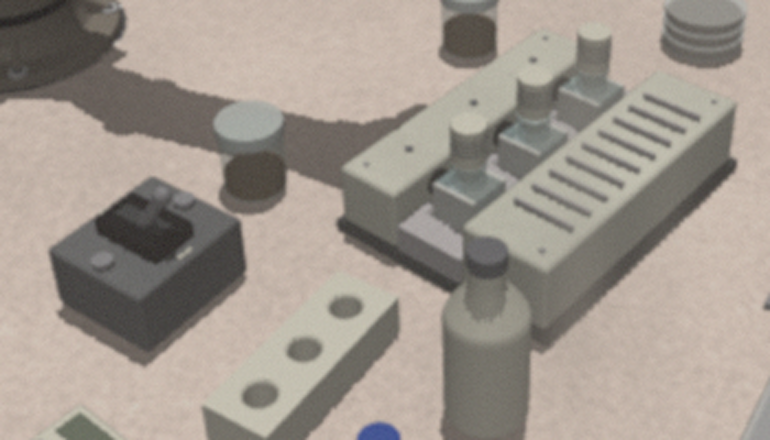

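View pics/g2.png

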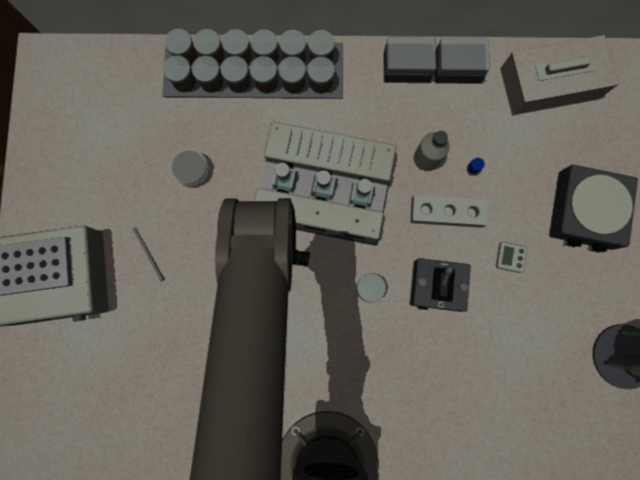

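The lever looks as it did at the start (on), and all three cells are stoppered. I'll check the lever and bystander pixels against the first top picture, then hand in.

```bash
python3 - <<'E'
from cell import env,job
from h import *
a=cv2.imread('pics/a_top.png').astype(int);b=cv2.imread('pics/g2.png').astype(int)
d=np.abs(a-b).mean(2)
for n,(x0,y0,x1,y1) in dict(lever=(425,260,460,305),jar1=(352,270,390,305),dishes=(165,145,215,190),forceps=(130,222,170,285),timer=(495,238,530,275),bottle=(410,125,455,175),decoy=(465,155,490,178)).items(): print(n,d[y0:y1,x0:x1].mean().round(2))
job.job_done(); print(env.get_state()['time'])
E
```

```text
lever 4.5
jar1 15.25
dishes 8.83
forceps 9.99
timer 9.0
bottle 8.12
decoy 7.8
the job is handed in; nothing more can be done
the job is handed in; nothing more can be done
```

The job is handed in, at about 75 s on the robot's clock (limit 210 s). The lever went to off first. All three cells then went into the wells, each held by its frosted faces with its clear faces across the light path. A white stopper went into each neck, and the lever went back to on.

**Checks that passed:**
- **Cells:** each touched the well floor at the expected height, to within 1 mm, with about 4–5 N on the tool.
- **Stoppers:** each stopped 56 mm above its height in the rack, which is exactly the fully home height.
- **Final pictures:** all three stoppers rest on their rims, and the lever leans to the rear as it did at the start. By eye, no bystander has moved in any view. Jar0 is behind the arm in the last top view, but the last scene view shows it in place.
- **Cell knocks:** none seen.

**Checks that disagreed or told little:**
- **Picture difference:** comparing the last top picture with the first gave differences of 8–15 grey levels at the bystanders and 4.5 at the lever. I put this down to overall brightness and the arm's shadow, so it doesn't confirm by itself that nothing moved.
- **Supply centre:** the top and wrist cameras put it about 11 mm apart. I allowed for both when moving the lever.

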